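# Load the aluminium blank into the sloping drill nest

## Robot

A 6-joint arm with a two-finger parallel gripper is mounted at the origin on the work surface. World frame = base frame: x ahead of the robot, y to its left, z up, the work surface at z = 0. Lengths are in m, angles in rad, forces in N, time in s.
With the tool pointing down it reaches from about 0.375 to 0.9 m from the base axis. Payload 3.1 kg.
Tool frame: the origin (TCP) lies at the very end of the fingers, on their centre line; the grasp point (between the pads) lies robot.grasp_offset behind it (robot.grasp_offset is the distance from the TCP to the grasp point, in m); z points along the fingers, y is the direction in which the jaws open and shut (so a half turn about z gives the same grasp; the last joint's range is limited). The gripper opens to 87 mm and grips with 3 to 60 N. Pads are 19 mm wide; open, the fingers measure 117 mm over their backs; the gripper's body (75 mm by 190 mm) begins 51 mm behind the grasp point.
Start: joints at [-1.417, 0.527, 1.433, -0, 1.181, -0.178], TCP at [0.204, -0.591, 0.194] pointing down, gripper open.
Joint ranges: [-3.08, 3.08], [-0.75, 2.2], [0.22, 2.44], [-1.43, 4.57], [0, 2.65], [-2.85, 2.85]. Speed limits (rad/s): [2.79, 2.79, 3.14, 3.14, 3.14, 3.14].

## Interface

Orientations are given as a unit quaternion [x, y, z, w].
In Python, from rig import robot gives the robot as it stands.
- The arm moves only by the tool drive_tool, never from a script. Its argument "targets" is one flat list of numbers, 6 for each row, row after row: the shift along the tool's x, y, z in cm, then the turn, a rotation vector about the tool's x, y, z in degrees. A call has 1 to 12 rows; each row is the pose to reach, as a shift and turn from the pose commanded when the call began, along the tool's axes at that moment; what a row does not reach only later rows make up. A row lasts 1/12 s, in which the tool goes at most 41.7 mm and 7.16 degrees, less where a joint would pass 70% of its speed; a pose out of reach is approached as far as the arm can. A call with a gripper value outside its range is refused whole. "grip" is the gripper command: -1 is fully open, 1 is shut, values between are in proportion, set as the call begins (left out, the last holds). The fingers move at their own pace and stop on an object; "squeeze" is the grip in N (left out, the last holds). Time passes only in rows, so rows that repeat a pose let the fingers close. It gives the time, the measured TCP pose, the force and the opening at its end, in the units of the state.
- robot.get_obs(): the state, without advancing time (a new reading comes with each control period).
- robot.camera(name): name is "side" or "top" or "wrist"; returns (picture, depth): 400x640x3 uint8, red, green, blue; 400x640 float32, m along the optical axis (not along the pixel's ray), 0 where there is no reading.
- robot.calibration(name): a dict with "mtx" (3x3 intrinsics, pixels), "R" (3x3) and "t" (3): a world point X has camera coordinates R X + t; the wrist camera has in their place "hand_eye" (4x4, takes a point from camera to tool coordinates, whose origin is the TCP and whose axes are the flange's). Camera axes: x right, y down, z forward; pixel columns grow to the right and rows downward; lengths in m; the calibration is good to about 2 mm. A picture is of the moment at which its call begins: read the wrist's pose just before it. calibration takes no time and is no camera call.
- robot.hand_in(): hands the job in, once; it reports no verdict.
The state is a dict: "time": time; "q": joint angles; "joint_velocities": joint speeds; "joint_torque": joint torques, N m; "position": TCP position; "tool_rot": TCP orientation; "ft_force": force on the tool from outside, world axes, zero at the start; "moment": the same for the moment, N m; "grip_width": finger opening in m.
Only numpy, scipy, OpenCV 4.12 (cv2) and the standard library are available. Lean on these libraries where they do the work, as an engineer would, in place of code of your own. Each camera call takes 0.05 s, during which the arm holds its last target.

## Task

Pick up the bare aluminium blank and set it gently, long side parallel to the black stop, on the upper part of the white sloping plate, then let it go so that it slides down by itself into the corner and lies flat, its long side against the black stop and one end against the red stop. Do not carry, push or hold it into the corner with the hand, do not drop it from a height, and leave the black and brass blanks where they are.

Things in the scene. Friction and masses are not known exactly. Their poses are not given: they have to be found in the camera images.
- alu_blank: The part: bare pale silver-grey aluminium block, 64 x 44 x 24 mm (own x, y, z), about 0.18 kg, two small dark drill marks along its top, lying flat on the bench. Origin at the centre of its underside; x along the length, z up. Same either way round. Held by the 44 mm width, fingers left beside it on the slope keep it from sliding until lifted away.
- nest: Fixed slippery white plate, 150 x 130 mm (x, y), sloping 24 deg along its diagonal (17 deg along each stop). Origin: its lowest corner, on the plate's top face where the stops' inner faces meet, 34 mm up. x runs uphill along the black stop, y uphill along the red stop, z square to the plate. Stops 10 mm thick, 14 mm high; other edges open. Seated blank: origin at x 32, y 22, z 0 mm, x along x.
- black_blank: A bystander: a black plastic block of the same shape and size as the aluminium one, lying on the bench; to be left alone. Origin and axes as for the aluminium blank.
- brass_blank: A bystander: a yellow brass block of the same shape and size as the aluminium one, lying on the bench; to be left alone. Origin and axes as for the aluminium blank.

How it is judged:
By the outcome, as a careful person would: the job done as asked, in the order asked, and still so for the second after the job is handed in, with the robot touching nothing.
It also fails if it takes over 37 s, if anything falls off the work surface, if the arm or the gripper's body presses on something with over 40 N, if the wrist force passes 120 N, or if a joint passes its speed limit or range.

## Working session

There is one attempt and no reset: what is moved stays moved. The work goes in short steps, Python scripts to look and compute and a tool call to move; the robot and the scene stay as the last step left them, time stands still between calls to the robot, and variables do not carry over. Pictures are saved under pics/ and viewed, and the job is handed in when it is done.

Besides the shell and the picture viewer there is one more tool, called after ">>>" by a JSON object that holds its "api" and its "payload". drive_tool: Moves the arm, as the interface text tells. Its arguments: {"type":"object","properties":{"targets":{"type":"array","items":{"type":"number"}},"grip":{"type":"number"},"squeeze":{"type":"number"}},"required":["targets"]}

```bash
ls; mkdir -p pics; python3 - <<'E'
from rig import robot
import numpy as np,cv2,json
o=robot.get_obs();print(o);print(robot.grasp_offset)
for n in["side","top","wrist"]:
    c=robot.calibration(n);print(n,{k:np.array(v).round(4).tolist() for k,v in c.items()})
for n in["side","top"]:
    p,d=robot.camera(n);cv2.imwrite(f"pics/{n}0.png",p[:,:,::-1]);np.save(f"pics/{n}0.npy",d);np.save(f"pics/{n}0rgb.npy",p)
E
```

```text
pics
{'time': 0.0, 'q': array([-1.41649405e+00,  5.28440625e-01,  1.43387210e+00, -3.97224398e-05,
        1.18144006e+00, -1.78499908e-01]), 'joint_velocities': array([ 0.00171582, -0.00127506,  0.0007083 ,  0.00040931, -0.00086225,
       -0.0004813 ]), 'joint_torque': array([ 1.09203636e-03, -4.40040314e+01, -1.76590705e+01,  6.31712261e-02,
        5.80286491e-02, -1.52104994e-04]), 'position': array([ 0.20407546, -0.58990627,  0.19319703]), 'tool_rot': array([ 9.86185427e-01,  1.65641590e-01, -5.29796173e-06, -1.08021069e-03]), 'ft_force': array([-0.19369583,  0.47432872, -0.00163758]), 'moment': array([-0.0285094 ,  0.02351602,  0.00936666]), 'grip_width': 0.08715682992011828}
0.0187
side {'mtx': [[384.656, 0.0, 317.8077], [0.0, 384.656, 195.0038], [0.0, 0.0, 1.0]], 'R': [[-0.9157, -0.4015, 0.0178], [-0.2678, 0.5765, -0.7719], [0.2997, -0.7116, -0.6354]], 't': [0.4938, 0.2303, 0.5966]}
top {'mtx': [[410.0009, 0.0, 309.5645], [0.0, 410.0009, 199.3072], [0.0, 0.0, 1.0]], 'R': [[-0.0079, -1.0, -0.0016], [-0.9734, 0.0081, -0.2289], [0.2289, -0.0002, -0.9734]], 't': [-0.0296, 0.5574, 0.7237]}
wrist {'mtx': [[293.5429, 0.0, 318.539], [0.0, 293.5429, 200.6012], [0.0, 0.0, 1.0]], 'hand_eye': [[0.0001, -0.9559, -0.2937, 0.0809], [1.0, 0.0004, -0.0011, -0.0008], [0.0011, -0.2937, 0.9559, -0.1895], [0.0, 0.0, 0.0, 1.0]]}
```

View pics/top0.png

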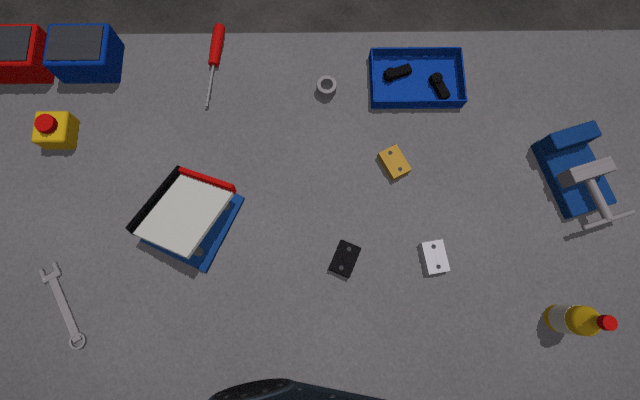

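View pics/side0.png

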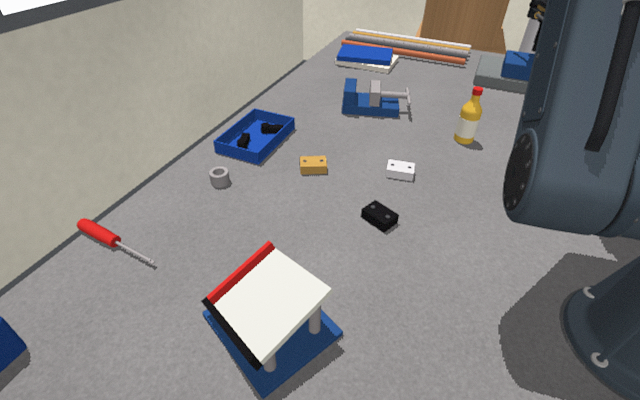

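The top view shows the aluminium blank at about (435,257), the black one at (345,258) and the brass one at (394,162). The nest's white plate is at about (190,215), with its low corner near (180,172). Next I'll measure these.

```bash
cat > h.py <<'E'
import numpy as np,cv2
from rig import robot
from scipy.spatial.transform import Rotation as Ro
def world(n,d):
    c=robot.calibration(n);K=np.array(c["mtx"]);v,u=np.mgrid[:400,:640]
    P=np.stack([(u-K[0,2])/K[0,0]*d,(v-K[1,2])/K[1,1]*d,d],-1)
    return (P-np.array(c["t"]))@np.array(c["R"])
def proj(n,X):
    c=robot.calibration(n);p=(np.array(X)@np.array(c["R"]).T+np.array(c["t"]))@np.array(c["mtx"]).T
    return p[...,:2]/p[...,2:]
E
python3 - <<'E'
from h import *
for n,boxes in [("top",dict(alu=(415,235,457,280),black=(325,235,365,282),brass=(374,140,414,184),nest=(120,160,250,275))),("side",dict(alu=(380,152,422,188),nest=(195,235,345,370)))]:
    d=np.load(f"pics/{n}0.npy");p=np.load(f"pics/{n}0rgb.npy").astype(int);W=world(n,d)
    for k,(a,b,c,e) in boxes.items():
        m=np.zeros(d.shape,bool);m[b:e,a:c]=1;m&=d>0
        if k=="nest":
            m&=(p.min(-1)>170)
            Q=W[m]
            for _ in range(3):
                A=np.c_[Q[:,:2],np.ones(len(Q))];s=np.linalg.lstsq(A,Q[:,2],rcond=None)[0];r=Q[:,2]-A@s;Q=Q[abs(r)<3*r.std()+1e-6]
            nn=np.array([-s[0],-s[1],1]);nn/=np.linalg.norm(nn)
            print(n,k,len(Q),"normal",nn,"tilt",np.degrees(np.arccos(nn[2])),"rstd",r.std())
            # rect in plane
            ex=np.cross([0,1,0],nn);ex/=np.linalg.norm(ex);ey=np.cross(nn,ex);o=Q.mean(0)
            q=np.c_[(Q-o)@ex,(Q-o)@ey].astype(np.float32)
            R=cv2.minAreaRect(q*1000);print(R[1]);bx=cv2.boxPoints(R)/1000
            for t in bx: print((o+t[0]*ex+t[1]*ey).round(4))
        else:
            m&=(W[...,2]>.018)&(W[...,2]<.04)
            if k=="alu": m&=p.min(-1)>90
            Q=W[m];z=np.median(Q[:,2])
            R=cv2.minAreaRect((Q[:,:2]*1000).astype(np.float32));print(n,k,len(Q),"z",z,R, Q.mean(0));print(cv2.boxPoints(R).round(1).tolist())
E
```

```text
top alu 710 z 0.022825164349240507 ((449.93707275390625, -280.3234558105469), (63.61989212036133, 44.91205978393555), 9.404653549194336) [ 0.44963876 -0.28001609  0.02282293]
[[414.8999938964844, -263.3999938964844], [422.20001220703125, -307.70001220703125], [485.0, -297.29998779296875], [477.6000061035156, -253.0]]
top black 737 z 0.022710363518508782 ((447.95404052734375, -101.91310119628906), (43.99589538574219, 63.68123245239258), 66.32227325439453) [ 0.44761818 -0.10180866  0.02268034]
[[410.0, -109.30000305175781], [468.29998779296875, -134.8000030517578], [485.8999938964844, -94.5999984741211], [427.6000061035156, -69.0]]
top brass 647 z 0.02286177660069373 ((647.6322021484375, -210.74606323242188), (64.24421691894531, 44.742767333984375), 28.055879592895508) [ 0.646732   -0.21032244  0.02279226]
[[608.7999877929688, -206.10000610351562], [629.7999877929688, -245.60000610351562], [686.5, -215.39999389648438], [665.5, -175.89999389648438]]
top nest 1443 normal [0.38363182 0.13403685 0.91370715] tilt 23.97721309510995 rstd 0.001110160755325154
(126.89289093017578, 146.64236450195312)
[0.4464 0.1811 0.1126]
[0.5704 0.1153 0.0702]
[0.6175 0.2274 0.0339]
[0.4935 0.2932 0.0763]
side alu 323 z 0.023111394891475165 ((448.02490234375, -278.5703430175781), (63.66581726074219, 46.758609771728516), 9.15042781829834) [ 0.44729141 -0.27543443  0.02294623]
[[412.8999938964844, -260.6000061035156], [420.29998779296875, -306.70001220703125], [483.20001220703125, -296.6000061035156], [475.70001220703125, -250.39999389648438]]
side nest 6542 normal [0.38417373 0.13338986 0.91357413] tilt 23.995960600584368 rstd 0.000739912617562124
(129.55862426757812, 152.0950469970703)
[0.4415 0.1822 0.115 ]
[0.5698 0.1134 0.0711]
[0.6184 0.2276 0.034 ]
[0.4901 0.2964 0.0779]
```

```bash
cat >> h.py <<'E'
def unit(v): return v/np.linalg.norm(v)
n_=unit(np.array([.384,.1337,.9136]))
O_=np.array([.618,.2275,.034])
a=unit(np.array([.4901,.2964,.0779])-[.6184,.2276,.034]); b=unit(np.array([.5698,.1134,.0711])-[.6184,.2276,.034])
x_=unit(a-n_*(a@n_)); yy=unit(b-n_*(b@n_)); x_=unit(x_+np.cross(yy,n_)); x_=unit(x_-n_*(x_@n_)); y_=np.cross(n_,x_)
N_=np.c_[x_,y_,n_]
def nest(p): return O_+N_@(np.array(p)/1000)
def delta(pos,Rm,o=None):
    o=o or robot.get_obs(); R0=Ro.from_quat(o["tool_rot"]); 
    return (R0.inv().apply(np.array(pos)-o["position"])*100).round(2),np.degrees((R0.inv()*Ro.from_matrix(Rm)).as_rotvec()).round(2)
def down(deg):
    t=np.radians(deg);x=np.array([np.cos(t),np.sin(t),0]);z=np.array([0,0,-1.]);return np.c_[x,np.cross(z,x),z]
PLACE=np.c_[-x_,y_,-n_]
E
python3 - <<'E'
from h import *
print(N_.round(3), "slope x,y",np.degrees(np.arcsin(N_[2,:2])), nest([95,85,0]),nest([150,130,0]))
print("nest corners px", proj("top",np.array([nest(p) for p in [(0,0,0),(150,0,0),(150,130,0),(0,130,0)]])).round(), proj("side",np.array([nest(p) for p in [(0,0,0),(150,0,0),(150,130,0),(0,130,0)]])).round())
for n,(a,b,c,e) in dict(top=(540,295,620,340),side=(450,80,490,150)).items():
    d=np.load(f"pics/{n}0.npy");W=world(n,d)[b:e,a:c].reshape(-1,3);W=W[W[:,2]>.02];print(n,W.min(0),W.max(0))
for z in (.1,.0035): print(delta([.4495,-.280,z],down(9.4)))
E
```

```text
[[-0.844 -0.375  0.384]
 [ 0.453 -0.882  0.134]
 [ 0.288  0.287  0.914]] slope x,y [16.76361351 16.65497186] [0.50597191 0.19555612 0.08576191] [0.44269216 0.18077446 0.11452257]
nest corners px [[180. 175.]
 [132. 234.]
 [187. 258.]
 [233. 193.]] [[213. 304.]
 [259. 361.]
 [331. 288.]
 [275. 248.]]
top [ 0.30537104 -0.52931994  0.02008422] [ 0.37671875 -0.03393629  0.83202722]
side [ 0.29750858 -0.91259359  0.02010197] [0.35507829 0.49003571 0.54808139]
(array([ 33.32, -21.26,   9.38]), array([-0.11, -0.01,  9.67]))
(array([ 33.31, -21.24,  19.03]), array([-0.11, -0.01,  9.67]))
```

```bash
python3 - <<'E'
from h import *
for n in("top","side"):
    W=world(n,np.load(f"pics/{n}0.npy")).reshape(-1,3)
    m=(abs(W[:,0]-.33)<.07)&(abs(W[:,1]+.5)<.09)&(W[:,2]>.012)&(W[:,2]<.35);Q=W[m];print(n,len(Q),Q.min(0),Q.max(0),np.percentile(Q[:,2],[50,90,99]), Q[Q[:,2]>.08].mean(0) if (Q[:,2]>.08).any() else 0)
E
```

```text
top 1667 [ 0.30537104 -0.52931994  0.01202222] [ 0.35678375 -0.48399856  0.15147978] [0.09480917 0.14722551 0.14974643] [ 0.33173664 -0.50277241  0.1132701 ]
side 910 [ 0.30249097 -0.5211264   0.01231676] [ 0.35507829 -0.47923459  0.1502181 ] [0.07589842 0.13129477 0.14918835] [ 0.32869881 -0.49865569  0.11006788]
```

>>> {"api": "drive_tool", "payload": {"targets": [1.5,-1,-1.5,0,0,0,4.5,-2.9,-2.5,0,0,0,7.8,-5,-2.5,0,0,1,11.1,-7.1,-2.5,0,0,2.5,14.4,-9.2,-2.5,0,0,4,17.7,-11.3,-2.5,0,0,5.5,21,-13.4,-2.5,0,0,7,24.3,-15.5,-1.5,0,0,8.5,27.6,-17.6,0,0,0,9.7,30.6,-19.5,2,0,0,9.7,32.5,-20.7,5,0,0,9.7,33.3,-21.25,8,0,0,9.7], "grip": -1, "squeeze": 25}}

```text
time: 1.1
position: [0.4516, -0.2783, 0.1137]
tool_rot: [0.997, 0.083, 0.001, 0.0]
ft_force: [-0.2, 0.1, -0.6]
grip_width: 0.0872
```

```bash
python3 - <<'E'
from h import *
o=robot.get_obs();p,d=robot.camera("wrist");cv2.imwrite("pics/w1.png",p[:,:,::-1])
print(o["time"],o["position"],o["q"])
c=robot.calibration("wrist");K=np.array(c["mtx"]);H=np.array(c["hand_eye"]);v,u=np.mgrid[:400,:640]
P=np.stack([(u-K[0,2])/K[0,0]*d,(v-K[1,2])/K[1,1]*d,d],-1).reshape(-1,3)
W=Ro.from_quat(o["tool_rot"]).apply(P@H[:3,:3].T+H[:3,3])+o["position"]
m=(d.ravel()>0)&(W[:,2]>.018)&(W[:,2]<.03)&(abs(W[:,0]-.45)<.06)&(abs(W[:,1]+.28)<.06);Q=W[m]
print(len(Q),np.median(Q[:,2]),cv2.minAreaRect((Q[:,:2]*1000).astype(np.float32)))
for z in (.06,.0035): print(delta([.4495,-.280,z],down(9.4),o))
E
```

```text
1.1 [ 0.45156266 -0.27832806  0.11372909] [-7.63732534e-01  5.15476536e-01  1.74913433e+00  1.11445223e-03
  8.75157314e-01  6.39379246e-01]
2702 0.022999715627165122 ((449.20343017578125, -279.3328552246094), (63.261558532714844, 44.00824737548828), 9.625448226928711)
(array([-0.24,  0.13,  5.37]), array([ 0.05, -0.1 ,  0.17]))
(array([-0.25,  0.12, 11.02]), array([ 0.05, -0.1 ,  0.17]))
```

View pics/w1.png

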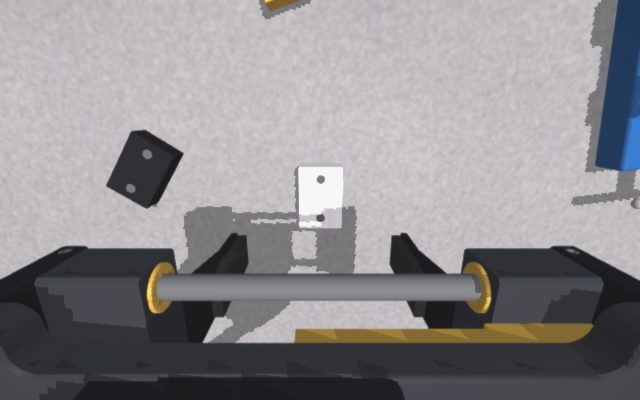

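The wrist view has the blank at about (320,195) px, and its measured pose agrees with the top camera's within 1 mm. Now I'll descend and grip.

>>> {"api": "drive_tool", "payload": {"targets": [-0.1,0.05,2,0,0,0.1,-0.2,0.1,5,0,0,0.1,-0.2,0.1,7.5,0,0,0.1,-0.2,0.1,9.2,0,0,0.1,-0.2,0.1,10.2,0,0,0.1,-0.2,0.1,10.7,0,0,0.1,-0.2,0.1,10.9,0,0,0.1,-0.2,0.1,10.9,0,0,0.1,-0.2,0.1,10.9,0,0,0.1]}}

```text
time: 1.9
position: [0.4483, -0.2831, 0.0061]
tool_rot: [0.997, 0.081, 0.001, 0.001]
ft_force: [0.5, -0.2, 0.2]
grip_width: 0.0874
```

>>> {"api": "drive_tool", "payload": {"targets": [0,0,0,0,0,0,0,0,0,0,0,0,0,0,0,0,0,0,0,0,0,0,0,0,0,0,0,0,0,0], "grip": 1, "squeeze": 25}}

```text
time: 2.32
position: [0.4478, -0.2824, 0.0054]
tool_rot: [0.997, 0.081, 0.0, 0.0]
ft_force: [0.0, -0.1, -0.5]
grip_width: 0.0616
```

>>> {"api": "drive_tool", "payload": {"targets": [0.1,-0.28,0.1,0,0,0,0.1,-0.28,0.1,0,0,0,0.1,-0.28,0.1,0,0,0,0.1,-0.28,0.1,0,0,0,0.1,-0.28,0.1,0,0,0,0.1,-0.28,0.1,0,0,0]}}

```text
time: 2.82
position: [0.4483, -0.2795, 0.0041]
tool_rot: [0.997, 0.081, 0.0, 0.0]
ft_force: [-0.2, -0.3, 0.7]
grip_width: 0.0217
```

```bash
python3 - <<'E'
from h import *
o=robot.get_obs();print(o["position"],o["grip_width"],o["q"])
for z in(.2,): print(delta(o["position"]+[0,0,.2],down(9.4),o))
for p in [(95,85,70),(95,85,8)]: print(nest(p),delta(nest(p),PLACE,o))
E
```

```text
[ 0.44826218 -0.27948246  0.00413344] 0.021683840455845572 [-7.69215348e-01  7.03468338e-01  1.81460126e+00  1.26054145e-05
  6.23475974e-01  6.39911336e-01]
(array([  0.,   0., -20.]), array([ 0.  , -0.  , -0.14]))
[0.53285196 0.20491513 0.14971402] (array([ 16.15, -46.45, -14.56]), array([-11.2 , -21.64,  34.37]))
[0.50904392 0.19662572 0.09307072] (array([ 13.66, -46.01,  -8.89]), array([-11.2 , -21.64,  34.37]))
```

The opening is 21.7 mm, well under 44, so something is wrong. I'll look before doing anything else.

```bash
python3 - <<'E'
from h import *
for n in("wrist","top","side"):
    p,d=robot.camera(n)
    if n=="side": p=cv2.resize(p[100:260,320:560],(720,480),interpolation=cv2.INTER_CUBIC)
    if n=="top": p=cv2.resize(p[190:340,330:540],(700,500))
    cv2.imwrite(f"pics/{n}2.png",p[:,:,::-1])
print(robot.get_obs()["grip_width"])
E
```

```text
0.009658124414337242
```

View pics/wrist2.png

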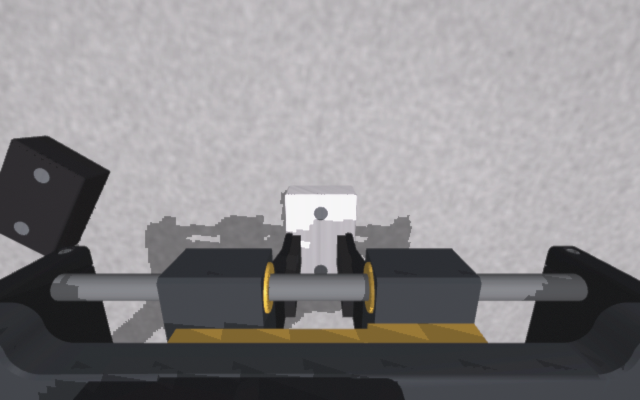

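View pics/side2.png

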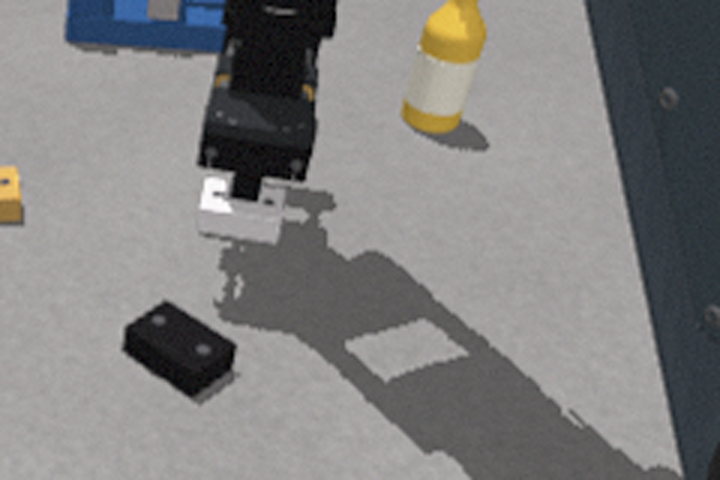

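View pics/top2.png

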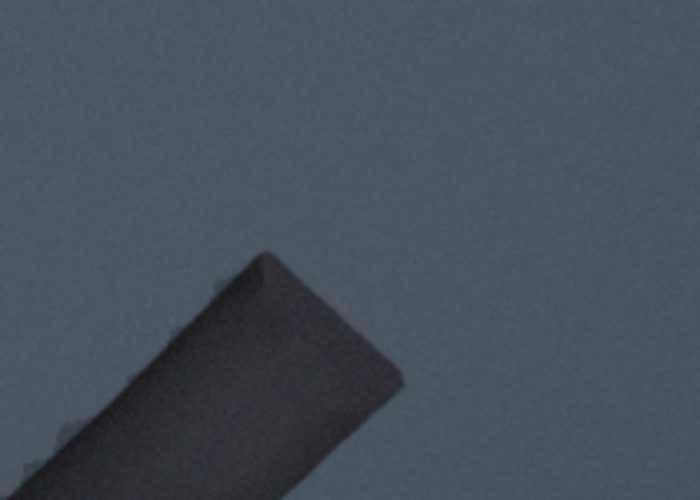

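```bash
cat >> h.py <<'E'
def wristW(o,d):
    c=robot.calibration("wrist");K=np.array(c["mtx"]);H=np.array(c["hand_eye"]);v,u=np.mgrid[:400,:640]
    P=np.stack([(u-K[0,2])/K[0,0]*d,(v-K[1,2])/K[1,1]*d,d],-1)
    T=P@H[:3,:3].T+H[:3,3]
    return Ro.from_quat(o["tool_rot"]).apply(T.reshape(-1,3)).reshape(T.shape)+o["position"],T
E
python3 - <<'E'
from h import *
o=robot.get_obs();p,d=robot.camera("wrist");print(o["time"],o["position"],o["grip_width"],o["ft_force"])
W,T=wristW(o,d)
for (u,v) in [(320,198),(320,240),(320,214),(320,262),(290,240),(280,245),(295,250),(300,270),(290,255),(345,250),(350,240),(320,191),(240,200)]: print(u,v,p[v,u],W[v,u].round(4),T[v,u].round(4),d[v,u].round(4))
ps,ds=robot.camera("side");Ws=world("side",ds)
m=(abs(Ws[...,0]-.45)<.06)&(abs(Ws[...,1]+.28)<.06)&(Ws[...,2]>.015)&(ds>0)
v,u=np.nonzero(m);print(u.min(),u.max(),v.min(),v.max())
for vv in range(150,184,2): print(vv,[(int(Ws[vv,uu,2]*1000),int(ps[vv,uu].mean())) for uu in range(384,424,3)])
E
```

```text
2.9667 [ 0.44822288 -0.27947044  0.00413972] 0.009658124414337242 [-0.0552401  -0.00554921  0.26933392]
320 198 [245 245 246] [ 0.4775 -0.2746  0.0224] [ 0.0297 -0.0001 -0.0182] 0.1787
320 240 [183 179 184] [ 0.4503 -0.2791  0.023 ] [ 0.0021 -0.0001 -0.0189] 0.1862
320 214 [116 118 124] [ 0.4675 -0.2762  0.0229] [ 0.0196 -0.0001 -0.0188] 0.1812
320 262 [183 179 185] [ 0.4352 -0.2816  0.0235] [-0.0132 -0.     -0.0194] 0.1902
290 240 [192 189 194] [ 0.4475 -0.2603  0.0236] [ 0.0024 -0.019  -0.0195] 0.1856
280 245 [114 112 114] [ 4.314e-01 -2.530e-01  3.000e-04] [-0.0123 -0.0289  0.0038] 0.2122
295 250 [27 27 30] [ 0.4572 -0.2646  0.0552] [ 0.0112 -0.0132 -0.0511] 0.1528
300 270 [41 41 43] [ 0.4558 -0.2685  0.0719] [ 0.0093 -0.0096 -0.0678] 0.1374
290 255 [32 32 35] [ 0.4566 -0.2625  0.0603] [ 0.011  -0.0154 -0.0561] 0.148
345 250 [84 82 86] [ 0.4614 -0.2903  0.0551] [ 0.0112  0.0128 -0.051 ] 0.1529
350 240 [189 185 191] [ 0.4536 -0.2978  0.0235] [ 0.0023  0.0189 -0.0194] 0.1857
320 191 [180 176 181] [ 0.4807 -0.2741  0.0178] [ 0.0329 -0.0001 -0.0136] 0.1822
240 200 [185 181 185] [ 0.46
[... 1952 characters left out ...]
 163), (12, 164), (14, 164), (14, 163), (17, 164), (20, 165), (20, 166), (21, 161), (0, 102), (-1, 133), (-2, 158), (1, 93)]
176 [(-1, 164), (4, 165), (6, 165), (8, 164), (8, 163), (9, 166), (10, 164), (13, 166), (13, 168), (15, 166), (0, 87), (0, 90), (1, 87), (0, 92)]
178 [(0, 164), (-1, 129), (-1, 97), (2, 135), (2, 141), (3, 165), (6, 162), (7, 167), (9, 164), (8, 167), (0, 88), (-2, 95), (0, 91), (0, 92)]
180 [(-1, 164), (-1, 160), (0, 165), (-1, 145), (-2, 143), (-1, 91), (0, 97), (0, 123), (3, 134), (3, 162), (0, 96), (-1, 93), (0, 98), (-1, 95)]
182 [(-2, 162), (0, 165), (0, 160), (-1, 164), (-1, 93), (0, 93), (-1, 95), (0, 97), (1, 94), (0, 93), (0, 91), (-1, 92), (0, 92), (-2, 92)]
```

The side depth shows the fingertips at about z = 32 mm, above the blank's 24 mm top, although the reported TCP is at 4 mm. The real finger ends must sit roughly 28 mm behind the reported TCP. I'll pin that number down.

```bash
python3 - <<'E'
from h import *
o=robot.get_obs();p,d=robot.camera("wrist");W,T=wristW(o,d)
for a,b in[(272,302),(336,366)]:
    m=np.zeros(d.shape,bool);m[228:300,a:b]=1;m&=(d>0)&(T[...,2]<-.025)&(T[...,2]>-.09)
    Q=T[m];i=np.argsort(-Q[:,2])[:12];print("wrist",len(Q),Q[i].round(4)[:6].tolist(),np.percentile(Q[:,2],[100,95,90]))
    print(Q.min(0),Q.max(0))
ps,ds=robot.camera("side");Ws=world("side",ds)
m=np.zeros(ds.shape,bool);m[158:170,380:425]=1;m&=(Ws[...,2]>.027)&(Ws[...,2]<.06)
Q=Ws[m];print("side",np.sort(Q[:,2])[:15].round(4),Q.min(0),Q.max(0))
print(Ro.from_quat(o["tool_rot"]).inv().apply(Q-o["position"])[np.argsort(Q[:,2])[:8]].round(4), o["grip_width"],o["time"])
E
```

```text
wrist 82 [[0.0112, -0.0114, -0.0289], [0.0112, -0.0113, -0.0304], [0.0109, -0.0113, -0.031], [0.0112, -0.0117, -0.0332], [0.0114, -0.0111, -0.0336], [0.0109, -0.0111, -0.0338]] [-0.02890447 -0.03356513 -0.03641131]
[ 0.01034328 -0.01171279 -0.06894729] [ 0.01173414 -0.00906287 -0.02890447]
wrist 81 [[0.0113, 0.0093, -0.0291], [0.0107, 0.0094, -0.0291], [0.0112, 0.0092, -0.0316], [0.011, 0.0097, -0.0326], [0.0113, 0.0091, -0.0333], [0.0114, 0.0096, -0.0349]] [-0.02906001 -0.03325997 -0.03625009]
[ 0.01052315  0.00713949 -0.06870287] [ 0.01168644  0.0097364  -0.02906001]
side [0.0314 0.0315 0.0322 0.0327 0.0327 0.033  0.0338 0.034  0.0344 0.0352
 0.0359 0.036  0.0364 0.0365 0.0367] [ 0.43472451 -0.27252301  0.03135274] [ 0.45618348 -0.2642229   0.05413434]
[[ 0.001  -0.0077 -0.0272]
 [ 0.0033 -0.0085 -0.0273]
 [-0.0107 -0.0098 -0.028 ]
 [-0.0035 -0.0084 -0.0286]
 [ 0.0055 -0.011  -0.0286]
 [-0.0084 -0.0117 -0.0289]
 [-0.0012 -0.0106 -0.0296]
 [-0.0058 -0.0097 -0.0299]] 0.003928888487745278 3.0667
```

Both cameras agree: the true fingertips are about 28 mm behind the reported TCP and centred laterally. I'll reopen, go down a further 27 mm and grip.

>>> {"api": "drive_tool", "payload": {"targets": [0,0,0,0,0,0,0,0,0,0,0,0,0,0,0,0,0,0,0,0,0,0,0,0,0,0,0,0,0,0,0,0,0,0,0,0,0,0,0,0,0,0,0,0,0,0,0,0,0,0,0,0,0,0,0,0,0,0,0,0,0,0,0,0,0,0,0,0,0,0,0,0], "grip": -0.65}}

```text
time: 4.17
position: [0.4482, -0.2794, 0.0042]
tool_rot: [0.997, 0.081, -0.0, -0.0]
ft_force: [0.3, -0.2, 0.4]
grip_width: 0.0691
```

>>> {"api": "drive_tool", "payload": {"targets": [0,0,0,0,0,0,0,0,0,0,0,0]}}

```text
time: 4.33
position: [0.4482, -0.2794, 0.0042]
tool_rot: [0.997, 0.081, -0.0, 0.0]
ft_force: [-0.1, -0.1, -0.1]
grip_width: 0.0713
```

>>> {"api": "drive_tool", "payload": {"targets": [0.05,0,0.5,0,0,0,0.1,0,1.2,0,0,0,0.1,0,1.8,0,0,0,0.1,0,2.2,0,0,0,0.1,0,2.4,0,0,0,0.1,0,2.5,0,0,0,0.1,0,2.5,0,0,0]}}

```text
time: 4.92
position: [0.449, -0.2791, -0.0213]
tool_rot: [0.997, 0.081, -0.0, -0.0]
ft_force: [-0.4, -0.5, 0.8]
grip_width: 0.0717
```

```bash
python3 - <<'E'
from h import *
o=robot.get_obs();p,d=robot.camera("wrist");W,T=wristW(o,d);cv2.imwrite("pics/w3.png",p[:,:,::-1]);print(o["position"],o["ft_force"])
ps,ds=robot.camera("side");cv2.imwrite("pics/s3.png",cv2.resize(ps[100:260,320:560],(720,480),interpolation=cv2.INTER_CUBIC)[:,:,::-1])
E
```

```text
[ 0.44903224 -0.27909776 -0.02128375] [-0.41486925 -0.54139458  0.84518949]
```

View pics/w3.png

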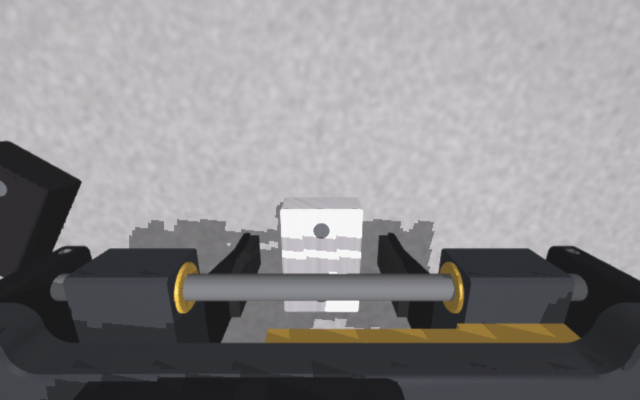

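View pics/s3.png

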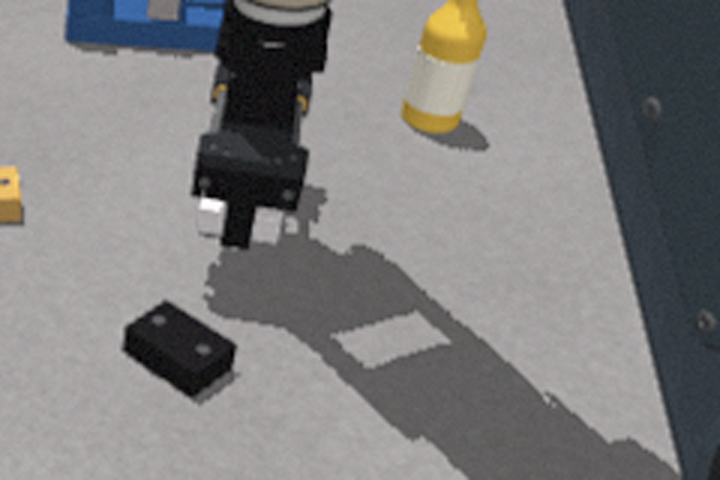

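The fingers now straddle the blank, with the finger in front of it in the side view at (235,230) reaching almost to the bench. Now to close.

>>> {"api": "drive_tool", "payload": {"targets": [0,0,0,0,0,0,0,0,0,0,0,0,0,0,0,0,0,0,0,0,0,0,0,0,0,0,0,0,0,0,0,0,0,0,0,0,0,0,0,0,0,0,0,0,0,0,0,0], "grip": 1, "squeeze": 25}}

```text
time: 5.68
position: [0.4494, -0.2795, -0.0207]
tool_rot: [0.997, 0.081, 0.0, 0.0]
ft_force: [0.5, -0.8, 1.2]
grip_width: 0.0439
```

```bash
python3 - <<'E'
from h import *
o=robot.get_obs();print(o["position"],o["grip_width"],o["q"])
# reported TCP offsets from block-bottom along tool z: h = now z - 0
z0=o["position"][2]
for p in [(95,85,1000*z0+90),(95,85,1000*z0+60),(95,85,1000*z0+1)]: print(nest(p),delta(nest(p),PLACE,o))
E
```

```text
[ 0.44936924 -0.27949505 -0.02073628] 0.04385668760861034 [-7.67706842e-01  7.50569917e-01  1.81872709e+00 -9.39275139e-05
  5.71788219e-01  6.41408094e-01]
[0.53256923 0.20481669 0.14904136] (array([ 16.02, -46.45, -16.99]), array([-11.18, -21.66,  34.37]))
[0.52104921 0.20080569 0.12163331] (array([ 14.81, -46.24, -14.25]), array([-11.18, -21.66,  34.37]))
[0.49839317 0.19291737 0.06773082] (array([ 12.45, -45.83,  -8.86]), array([-11.18, -21.66,  34.37]))
```

Gripped at 43.9 mm. Lifting.

>>> {"api": "drive_tool", "payload": {"targets": [0,0,-0.5,0,0,0,0,0,-1.5,0,0,0,0,0,-3.5,0,0,0,0,0,-6,0,0,0,0,0,-8.5,0,0,0,0,0,-11,0,0,0,0,0,-13.5,0,0,0,0,0,-16,0,0,0,0,0,-18,0,0,0,0,0,-19.5,0,0,0,0,0,-20,0,0,0,0,0,-20,0,0,0]}}

```text
time: 6.68
position: [0.4497, -0.2796, 0.1809]
tool_rot: [0.997, 0.081, 0.001, 0.001]
ft_force: [0.1, -0.0, -2.9]
grip_width: 0.0438
```

```bash
python3 - <<'E'
from h import *
o=robot.get_obs();p,d=robot.camera("wrist");W,T=wristW(o,d);cv2.imwrite("pics/w4.png",p[:,:,::-1]);print(o["position"],o["grip_width"],o["ft_force"])
for v in(205,215,225,240): print(T[v,300:345:20].round(4).tolist(),p[v,320])
z0=-.0207
for q in [(95,85,1000*z0+70)]: print(nest(q),delta(nest(q),PLACE,o))
E
```

```text
[ 0.44966171 -0.27955769  0.18085334] 0.04380105291907956 [ 0.12338675 -0.04058959 -2.8756713 ]
[[0.0313, -0.0111, -0.0371], [0.0312, -0.0002, -0.0365], [0.0313, 0.0107, -0.037]] [187 183 189]
[[0.0281, -0.0107, -0.0441], [0.028, -0.0002, -0.0438], [0.0281, 0.0103, -0.044]] [247 246 247]
[[0.0225, -0.0108, -0.0442], [0.0219, -0.0002, -0.0429], [0.0221, 0.0105, -0.0434]] [119 121 129]
[[0.0135, -0.011, -0.0436], [0.0137, -0.0002, -0.0442], [0.0134, 0.0107, -0.0434]] [195 192 197]
[0.52490314 0.20214754 0.13080247] (array([ 15.18, -46.34,   4.92]), array([-11.1 , -21.79,  34.34]))
```

View pics/w4.png

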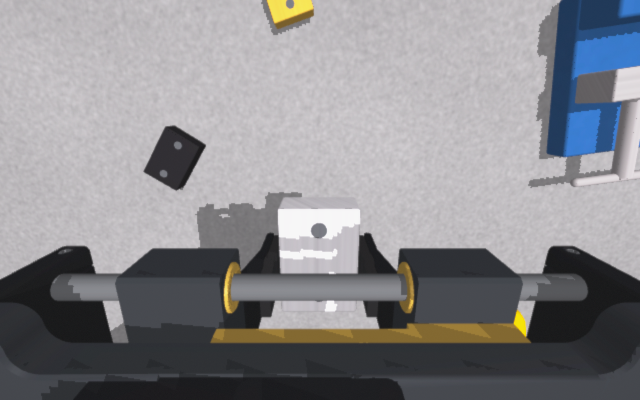

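The blank is held squarely between the fingers at (320,250) px, its underside about 20 mm behind the reported TCP. Now I'll carry it across to the nest.

>>> {"api": "drive_tool", "payload": {"targets": [0.4,-1.2,-0.3,0,0,0,1.3,-4,-1,-0.5,-1,1.5,2.5,-7.6,-1.5,-1.4,-2.7,4.3,3.7,-11.2,-2,-2.3,-4.5,7,4.9,-14.9,-2.5,-3.2,-6.3,9.8,6.1,-18.6,-3,-4.1,-8,12.6,7.3,-22.3,-3,-5,-9.8,15.4,8.5,-26,-3,-5.9,-11.6,18.2,9.7,-29.7,-3,-6.8,-13.4,21,10.9,-33.3,-3,-7.7,-15.1,23.8,12.1,-36.8,-3,-8.6,-16.9,26.6,13,-39.7,-3,-9.5,-18.6,29.3]}}

```text
time: 7.73
position: [0.5124, 0.1373, 0.2077]
tool_rot: [0.968, -0.174, -0.154, 0.095]
ft_force: [1.6, -0.3, -2.4]
grip_width: 0.0441
```

```bash
python3 - <<'E'
from h import *
o=robot.get_obs();print(o["position"],o["grip_width"],o["q"])
z0=-20.5
for q in [(95,85,z0+90),(95,85,z0+50),(95,85,z0+20)]: print(nest(q),delta(nest(q),PLACE,o))
E
```

```text
[0.51235873 0.13731692 0.20768698] 0.04407733560341978 [ 0.11016662  0.56891118  1.37781319 -0.09254871  1.5477867   2.05501284]
[0.53265996 0.20484828 0.14925722] (array([ 0.89, -8.23,  3.91]), array([-1.54, -2.84,  5.1 ]))
[0.51729993 0.19950027 0.11271316] (array([ 0.69, -8.13,  7.9 ]), array([-1.54, -2.84,  5.1 ]))
[0.50577991 0.19548927 0.08530511] (array([ 0.54, -8.06, 10.9 ]), array([-1.54, -2.84,  5.1 ]))
```

>>> {"api": "drive_tool", "payload": {"targets": [0.2,-2.5,0.2,-0.3,-0.6,1,0.4,-5,1,-0.7,-1.3,2.3,0.6,-7,2.2,-1.1,-2,3.6,0.8,-8,4,-1.5,-2.8,5,0.7,-8.1,6,-1.5,-2.8,5.1,0.7,-8.1,7.4,-1.5,-2.8,5.1,0.7,-8.1,7.9,-1.5,-2.8,5.1,0.7,-8.1,7.9,-1.5,-2.8,5.1,0.7,-8.1,7.9,-1.5,-2.8,5.1]}}

```text
time: 8.48
position: [0.5186, 0.1957, 0.114]
tool_rot: [0.954, -0.217, -0.174, 0.109]
ft_force: [-0.3, 0.0, -1.6]
grip_width: 0.0436
```

```bash
python3 - <<'E'
from h import *
o=robot.get_obs();p,d=robot.camera("wrist");W,T=wristW(o,d);cv2.imwrite("pics/w5.png",p[:,:,::-1]);print(o["time"],o["position"],o["ft_force"],o["q"])
ps,ds=robot.camera("side");cv2.imwrite("pics/s5.png",ps[:,:,::-1])
z0=-20.5
for q in [(95,85,z0+50),(95,85,z0+5),(95,85,z0)]: print(nest(q),delta(nest(q),PLACE,o))
# white plate in nest coords from wrist
m=(p.min(-1)>150)&(d>0);N=(W-O_)@N_*1000
m&=(abs(N[...,2])<12);print(m.sum(),np.median(N[m],0),N[m].min(0),N[m].max(0), np.linalg.lstsq(np.c_[N[m][:,:2],np.ones(m.sum())],N[m][:,2],rcond=None)[0])
# block top in nest coords
m=(p.min(-1)>100)&(d>0)&(T[...,2]<-.040)&(T[...,2]>-.048);print("blk",m.sum(),N[m].min(0),N[m].max(0))
E
```

```text
8.4833 [0.51863196 0.19568084 0.11401257] [-0.32985818  0.03085969 -1.61425434] [ 0.19422418  0.73424925  1.34766203 -0.05751956  1.47081342  2.22971694]
[0.51729993 0.19950027 0.11271316] (array([-0.25, -0.32,  0.12]), array([-0.14, -0.19,  0.  ]))
[0.5000199  0.19348376 0.07160109] (array([-0.26, -0.31,  4.62]), array([-0.14, -0.19,  0.  ]))
[0.4980999  0.19281526 0.06703308] (array([-0.26, -0.31,  5.12]), array([-0.14, -0.19,  0.  ]))
14637 [29.30768896 63.76207596 -0.52383767] [ 0.80080834 -2.12430419 -3.64773495] [140.70940445 128.2493       2.0120354 ] [ 2.50944995e-04  1.16612684e-03 -6.11114804e-01]
blk 5880 [60.9488377  65.18191721 70.81701157] [125.43986069 109.32218876  77.06017717]
```

View pics/w5.png

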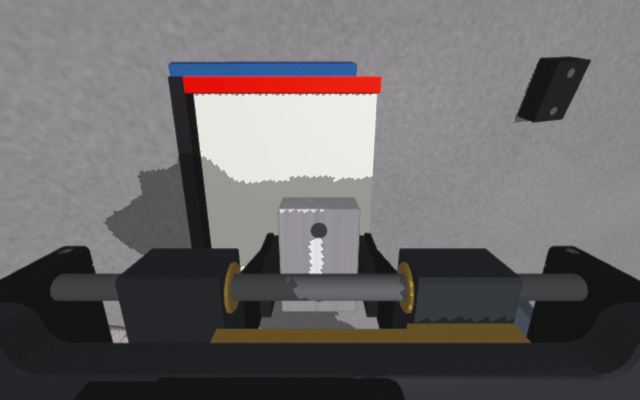

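View pics/s5.png

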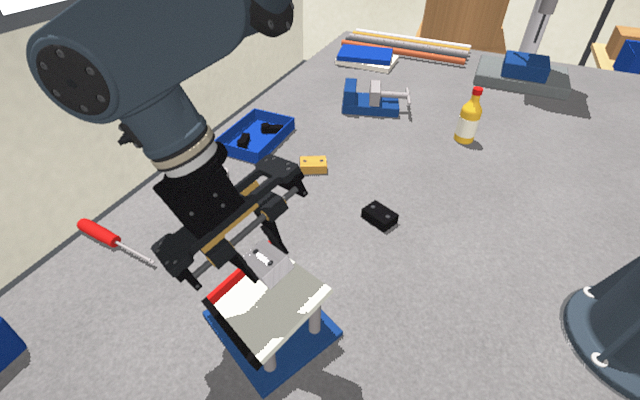

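The wrist depth confirms the nest frame: the plate's offset is about −0.5 mm and it is parallel. The blank is at x 61–125, y 65–109 and 50 mm above the plate. Lowering now, slowing towards contact.

>>> {"api": "drive_tool", "payload": {"targets": [-0.1,0,1,-0.1,-0.2,0,-0.1,0,2.4,-0.1,-0.2,0,-0.1,0,3.5,-0.1,-0.2,0,-0.1,0,4.2,-0.1,-0.2,0,-0.1,0,4.5,-0.1,-0.2,0,-0.1,0,4.65,-0.1,-0.2,0,-0.1,0,4.75,-0.1,-0.2,0,-0.1,0,4.8,-0.1,-0.2,0,-0.1,0,4.8,-0.1,-0.2,0,-0.1,0,4.8,-0.1,-0.2,0]}}

```text
time: 9.42
position: [0.5003, 0.1896, 0.071]
tool_rot: [0.954, -0.217, -0.175, 0.109]
ft_force: [0.4, 0.7, -2.3]
grip_width: 0.0436
```

```bash
python3 - <<'E'
from h import *
o=robot.get_obs();print(o["time"],o["position"],o["ft_force"],o["moment"], (N_.T@(o["position"]-O_)*1000).round(2), "Fn",o["ft_force"]@n_)
p,d=robot.camera("side");cv2.imwrite("pics/s6.png",cv2.resize(p[220:380,190:350],(600,600),interpolation=cv2.INTER_CUBIC)[:,:,::-1])
p,d=robot.camera("wrist");W,T=wristW(o,d);N=(W-O_)@N_*1000
m=(p.min(-1)>100)&(d>0)&(T[...,2]<-.040)&(T[...,2]>-.048);print("blk",np.median(N[m],0),np.median(T[m],0))
m=(abs(N[...,2])<8)&(d>0)&(p.min(-1)>90)&(N[...,0]<55)&(N[...,0]>5)&(N[...,1]>10);print("plate",np.median(N[m],0))
E
```

```text
9.4167 [0.50029364 0.18955242 0.07101035] [ 0.42190205  0.67524394 -2.30877356] [ 0.16187529 -0.34326987  0.02562459] [ 92.82  88.19 -16.46] Fn -1.8570081362781004
blk [82.64323845 87.01187383 27.45927364] [ 0.01023216 -0.00126489 -0.04391212]
plate [28.32999598 69.16843269 -0.46239168]
```

View pics/s6.png

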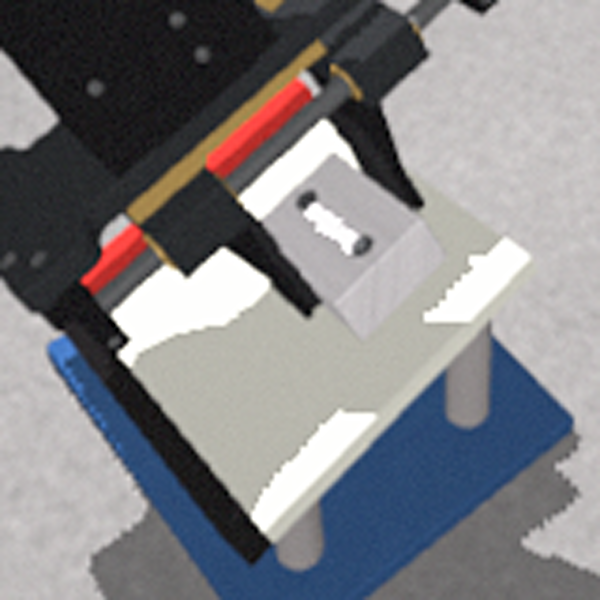

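It is still 3.9 mm above the plate, with no contact. I'll creep down.

>>> {"api": "drive_tool", "payload": {"targets": [0,0,0.1,0,0,0,0,0,0.2,0,0,0,0,0,0.3,0,0,0,0,0,0.3,0,0,0,0,0,0.33,0,0,0,0,0,0.33,0,0,0]}}

```text
time: 10.02
position: [0.4985, 0.189, 0.0676]
tool_rot: [0.954, -0.217, -0.176, 0.11]
ft_force: [-0.8, 0.0, -2.5]
grip_width: 0.0436
```

>>> {"api": "drive_tool", "payload": {"targets": [0,0,0.03,0,0,0,0,0,0.05,0,0,0,0,0,0.05,0,0,0]}}

```text
time: 10.27
position: [0.4986, 0.189, 0.0675]
tool_rot: [0.954, -0.217, -0.176, 0.11]
ft_force: [0.5, -0.1, 0.7]
grip_width: 0.044
```

>>> {"api": "drive_tool", "payload": {"targets": [0,0,0.03,0,0,0,0,0,0.03,0,0,0]}}

```text
time: 10.43
position: [0.4986, 0.189, 0.0675]
tool_rot: [0.954, -0.217, -0.176, 0.11]
ft_force: [0.5, 0.7, 2.6]
grip_width: 0.0437
```

```bash
python3 - <<'E'
from h import *
o=robot.get_obs();print(o["time"],(N_.T@(o["position"]-O_)*1000).round(2), "F nest",N_.T@o["ft_force"],o["moment"])
p,d=robot.camera("wrist");W,T=wristW(o,d);N=(W-O_)@N_*1000
m=(p.min(-1)>100)&(d>0)&(T[...,2]<-.038)&(T[...,2]>-.048);Q=N[m];print("blk",np.median(Q,0),np.linalg.lstsq(np.c_[Q[:,:2],np.ones(len(Q))],Q[:,2],rcond=None)[0])
E
```

```text
10.4333 [ 92.97  88.31 -20.44] F nest [ 0.67717374 -0.0892015   2.65570533] [ 0.10277345 -0.13342665 -0.03635559]
blk [82.43480552 87.11282281 23.47190932] [ 1.09953618e-02 -9.50738255e-04  2.25177258e+01]
```

It's in contact with about 2.7 N normal force, and the blank's top is at 23.5 mm, flat on the plate. Now I'll open slightly and then lift clear along the normal.

>>> {"api": "drive_tool", "payload": {"targets": [0,0,0,0,0,0,0,0,0,0,0,0,0,0,0,0,0,0,0,0,0,0,0,0], "grip": -0.3}}

```text
time: 10.82
position: [0.4981, 0.1889, 0.0666]
tool_rot: [0.954, -0.217, -0.176, 0.11]
ft_force: [1.0, 0.2, -0.3]
grip_width: 0.0554
```

```bash
python3 - <<'E'
from h import *
o=robot.get_obs();print(o["time"],o["grip_width"],"F nest",N_.T@o["ft_force"])
p,d=robot.camera("wrist");cv2.imwrite("pics/w7.png",p[:,:,::-1])
E
```

```text
10.8167 0.05539253815465206 F nest [-0.8486067  -0.65335639  0.12028381]
```

View pics/w7.png

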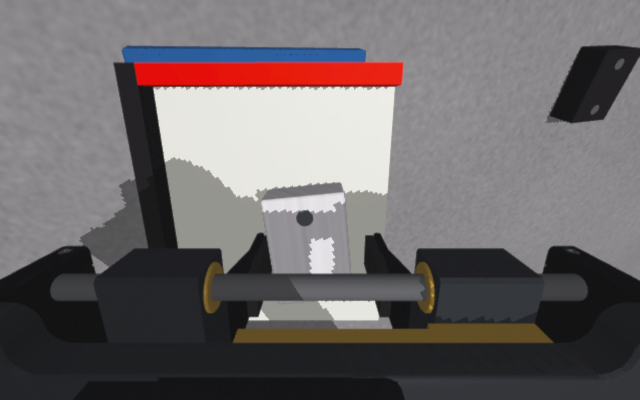

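On release, the blank pivoted about 7° against the lower finger (front edge near (303,192) px). The two stops' contact forces both turn it back square, so I'll lift away promptly.

>>> {"api": "drive_tool", "payload": {"targets": [0,0,-2,0,0,0,0,0,-6,0,0,0,0,0,-10,0,0,0,0,0,-13,0,0,0,0,0,-15,0,0,0,0,0,-15,0,0,0]}}

```text
time: 11.37
position: [0.5597, 0.2097, 0.2082]
tool_rot: [0.955, -0.217, -0.171, 0.108]
ft_force: [-0.1, 1.3, 0.5]
grip_width: 0.0567
```

```bash
python3 - <<'E'
from h import *
o=robot.get_obs();print(o["time"],o["position"],o["ft_force"])
p,d=robot.camera("side");cv2.imwrite("pics/s8.png",cv2.resize(p[220:380,190:350],(600,600),interpolation=cv2.INTER_CUBIC)[:,:,::-1])
p,d=robot.camera("wrist");cv2.imwrite("pics/w8.png",p[:,:,::-1])
W,T=wristW(o,d);N=(W-O_)@N_*1000
m=(abs(N[...,2]-23.5)<3.5)&(d>0)&(N[...,0]>-6)&(N[...,0]<150)&(N[...,1]>-6)&(N[...,1]<130);Q=N[m];print(len(Q),np.median(Q,0),Q[:,:2].min(0),Q[:,:2].max(0),cv2.minAreaRect(Q[:,:2].astype(np.float32)))
E
```

```text
11.3667 [0.55968095 0.20968894 0.208248  ] [-0.11003548  1.27238409  0.46088559]
1370 [32.49769352 20.60916154 26.49533508] [-0.50903018 -3.30655136] [62.80949766 41.4674382 ] ((31.108083724975586, 19.08995819091797), (44.650325775146484, 63.319271087646484), 89.84709167480469)
```

View pics/w8.png

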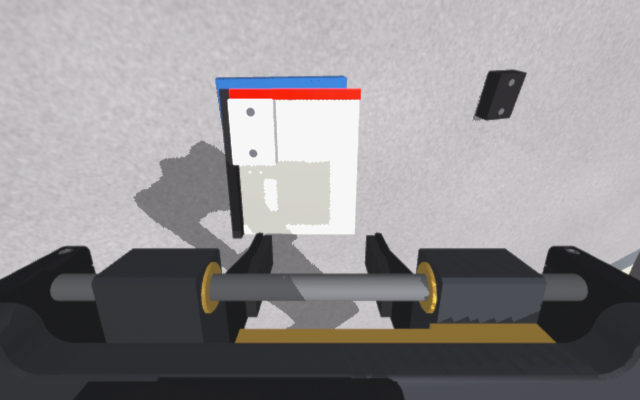

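View pics/s8.png

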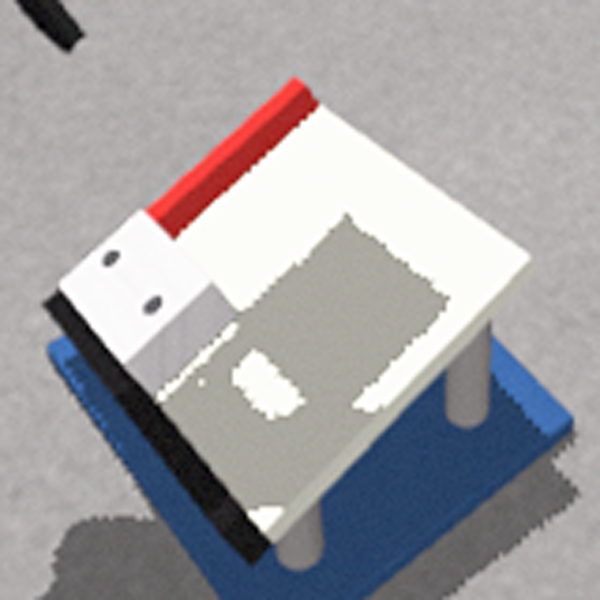

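It slid into the corner and is square with both stops: the wrist view has it at (228–276, 98–165) px against red and black. I'll let the arm come to rest, recheck and hand in.

>>> {"api": "drive_tool", "payload": {"targets": [0,0,0,0,0,0,0,0,0,0,0,0,0,0,0,0,0,0,0,0,0,0,0,0,0,0,0,0,0,0,0,0,0,0,0,0]}}

```text
time: 11.97
position: [0.5555, 0.2088, 0.2036]
tool_rot: [0.954, -0.217, -0.176, 0.11]
ft_force: [0.2, 0.6, 1.2]
grip_width: 0.0568
```

```bash
python3 - <<'E'
from h import *
def rep(n,W,d):
    N=(W-O_)@N_*1000
    m=(abs(N[...,2]-23.5)<3)&(d>0)&(N[...,0]>-6)&(N[...,0]<90)&(N[...,1]>-6)&(N[...,1]<70);Q=N[m];print(n,len(Q),np.median(Q,0).round(1),cv2.minAreaRect(Q[:,:2].astype(np.float32)),np.linalg.lstsq(np.c_[Q[:,:2],np.ones(len(Q))],Q[:,2],rcond=None)[0].round(3))
o=robot.get_obs();p,d=robot.camera("wrist");rep("wrist",wristW(o,d)[0],d)
p,d=robot.camera("side");rep("side",world("side",d),d)
print(o["time"],o["ft_force"],o["joint_velocities"].round(3))
W=world("side",d);m=(W[...,2]>.02)&(W[...,2]<.028)
for k,c in dict(black=(.448,-.102),brass=(.647,-.21)).items():
    q=W[m&(abs(W[...,0]-c[0])<.05)&(abs(W[...,1]-c[1])<.05)];print(k,q.mean(0).round(4))
robot.hand_in()
E
```

```text
wrist 2994 [30.3 20.6 23.4] ((32.309303283691406, 20.083112716674805), (63.4162712097168, 44.4592170715332), 0.06325738877058029) [ 1.0000e-03 -0.0000e+00  2.3358e+01]
side 903 [37.8 20.9 24.2] ((33.5731086730957, 21.02196502685547), (66.89807891845703, 43.85399627685547), 0.447665810585022) [-9.0000e-03 -1.0000e-03  2.4414e+01]
11.9667 [0.16446066 0.59125662 1.24069551] [-0.001 -0.004 -0.004  0.     0.002  0.002]
black [ 0.4453 -0.0987  0.0234]
brass [ 0.6439 -0.208   0.0233]
the job is handed in; nothing more can be done
```

The aluminium blank is lying flat in the corner, its long side against the black stop and one end against the red stop. I set it down parallel to the black stop on the upper part of the plate, with about 2.7 N of contact, and let it go. It slid into the corner by itself. I handed the job in at about 12 s.

**Final checks:**

| Check | Wrist camera | Side camera | Seated |
|---|---|---|---|
| Centre x, y (mm) | 32.3, 20.1 | 33.6, 21.0 | 32, 22 |
| Angle to black stop | 0.06° | 0.4° | 0° |
| Height of top face (mm) | 23.4 | 24.2 | 24 |

- **Position:** the differences of up to 2 mm are within the calibration.
- **Bystanders:** the black and brass blanks are within about 4 mm of where the top camera first had them. This last check was from the side camera, which also read the aluminium blank 2–5 mm off at the start, so I take them as unmoved.
- **Arm:** it stands clear, touching nothing.

**What went wrong or disagreed:**
- **Fingertip position:** the fingers end about 28 mm behind the reported TCP, not at it as the interface says. My first grip closed above the blank without moving it, so I measured the offset with two cameras and gripped again.
- **Release:** as the fingers opened, the blank turned about 7° against the lower finger. The stops squared it up when it reached the corner.

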